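# Flip the swivel shoe tag to its other face

## Robot

A 6-joint arm with a two-finger parallel gripper is mounted at the origin on the work surface. World frame = base frame: x ahead of the robot, y to its left, z up, the work surface at z = 0. Lengths are in mm, angles in rad, forces in N, time in s.
With the tool pointing down it reaches from about 325 to 875 mm from the base axis. Payload 4.4 kg.
Tool frame: the origin (TCP) lies on the centre line of the jaws, within the pads' length; the fingertips stand ahead of it and the grasp point (between the pads) lies 6 mm ahead of it (ctrl.tcp_to_tips is the z of the fingertips in the tool frame, in mm); z points along the fingers, y is the line along which they close (so a half turn about z gives the same grasp; the last joint's range is limited). The gripper opens to 85 mm and grips with 20 to 120 N. Pads are 22 mm wide; open, the fingers measure 114 mm over their backs; the gripper's body (76 mm by 85 mm) begins 54 mm behind the grasp point. The pads swing forward as they close: fully open they stand 13 mm farther back than shut.
Start: joints at [1.018, 0.207, 1.542, -0, 1.393, -0.15], TCP at [225.407, 528.979, 222.382] pointing down, gripper open.
Joint ranges: [-2.73, 2.73], [-0.86, 2.22], [0.23, 2.46], [-1.11, 4.25], [0.08, 2.63], [-2.82, 2.82]. Speed limits (rad/s): [2.79, 2.79, 3.14, 3.14, 3.14, 3.14].

## Interface

Orientations are given as a 3x3 rotation matrix whose columns are the frame's x, y, z axes.
In Python, from plant import ctrl, sensors, optics gives the robot as it stands. Calls block until the motion is done:
- ctrl.move_ptp(position, orientation): joint-space move of the TCP to a pose.
- ctrl.move_l(position, rot=None, vel=150, threshold=None): straight line of the TCP; rot=None keeps the orientation; vel is the mean speed in mm/s. With threshold (N) it stops when the force on the tool has changed by that much, and returns True; else False.
- ctrl.set_joints(angles): joint-space move.
- ctrl.gripper_to(opening, force=None): finger opening in mm; force is the grip in N (None keeps the last); returns when the fingers have stopped.
- ctrl.hold(seconds).
- ctrl.solve_ik(position, orientation): joint angles nearest the present ones, or None.
- sensors.read_state(): the state.
- optics.grab_frame(name): name is "side" or "top" or "wrist"; returns (picture, depth): 420x560x3 uint8, red, green, blue; 420x560 float32, mm along the optical axis (not along the pixel's ray), 0 where there is no reading.
- optics.camera_params(name): a dict with "mtx" (3x3 intrinsics, pixels), "k1" (the pictures are not rectified: a ray, as slopes to the right and down, at radius r is drawn at 1 + k1 r^2 times it, then the intrinsics apply), "R" (3x3) and "t" (3): a world point X has camera coordinates R X + t; the wrist camera has in their place "T_tool_cam" (4x4, takes a point from camera to tool coordinates, whose origin is the TCP and whose axes are the flange's). Camera axes: x right, y down, z forward; pixel columns grow to the right and rows downward; lengths in mm; the calibration is good to about 2 mm. A picture is of the moment at which its call begins: read the wrist's pose just before it. camera_params takes no time and is no camera call.
A pose or a line that the arm cannot do raises ctrl.MotionError and nothing moves.
- ctrl.finish_job(): hands the job in; it is judged then, once.
The state is a dict: "t": time; "q": joint angles; "qvel": joint speeds; "tau": joint torques, N m; "eef_pos": TCP position; "eef_rot": TCP orientation; "force": force on the tool from outside, world axes, zero at the start; "wrist_torque": the same for the moment, N m; "grip_width": finger opening in mm; "grasp_force": force on a finger pad.
Only numpy, scipy, OpenCV 4.12 (cv2) and the standard library are available. Lean on these libraries where they do the work, as an engineer would, in place of code of your own. Each camera call takes 0.05 s, during which the arm holds its last target. There are 200 camera calls.

## Task

The shoes have been brushed and are back in their box. Spin the square wooden swivel sign half a turn on its post, either way round, so that its boot face, now turned to the robot, looks squarely out over the front of its foot, away from the robot. Leave the round swivel sign as it is.

Things in the scene. Friction and masses are not known exactly. Their poses are not given: they have to be found in the camera images.
- square_stand: Foot of the square-panelled swivel sign, in the left or right place: fixed wooden block 70 (x) x 90 (y) x 18 mm. Origin: centre of its underside on the shelf, below the vertical pivot; z up. +x is its front, marked by a dark bead along the top's front edge (24 mm high), and looks away from the robot, yawed up to 27 degrees. A steel pin 12 mm thick carries the panel.
- square_tag (a joint): Turn of the bamboo panel, 110 wide x 12 thick, 40 to 140 mm over the shelf, pivot in its middle. Rad, counter-clockwise from above; 0: width along foot y, boot face (dark L) to foot -x, face with 3 bars to +x. Starts within 0.15 of 0; half a turn = +-3.14. No stop or catch there (ends at +-4.5). Light friction, 0.04 N m: stays where left. No tall thing within 100 mm. Push near an edge, or pinch the top.
- round_stand: Foot of the round-panelled swivel sign, in the left or right place: fixed wooden block 70 (x) x 90 (y) x 18 mm. Origin: centre of its underside on the shelf, below the vertical pivot; z up. +x is its front, marked by a dark bead along the top's front edge (24 mm high), and looks away from the robot, yawed up to 27 degrees. A steel pin 12 mm thick carries the panel.
- round_tag (a joint): Turn of the round bamboo panel (disc 100 mm across, 12 mm thick, 40 to 140 mm over the shelf); same sense, zero and inlays as the square one, same friction. Starts within 0.15 of 0; to be left alone. Its pivot is at least 220 mm from the square sign's.

How it is judged (in metres and radians):
At the end, for the whole second after the job is handed in: The square panel stands half a turn (either way) from square, within 0.3 rad (17 degrees): boot face over the foot's front; it is at rest, and the round panel is within 0.45 rad of its zero ((value of joint square_tag between 2.84 and 3.44 rad or value of joint square_tag between -3.44 and -2.84 rad) and velocity of joint square_tag between -0.1 and 0.1 rad/s and value of joint round_tag between -0.45 and 0.45 rad); the robot touches nothing.
It fails at once if the round sign is turned more than 0.45 rad away from its zero (not (value of joint round_tag between -0.45 and 0.45 rad)).
It also fails if it takes over 40 s, if anything falls off the work surface, if the arm or the gripper's body presses on something with over 40 N, if the wrist force passes 120 N, or if a joint passes its speed limit or range.

## Working session

There is one attempt and no reset: what is moved stays moved. The work goes in short steps, each a Python script; the robot and the scene stay as the last script left them, time stands still between calls to the robot, and variables do not carry over. Pictures are saved under pics/ and viewed, at most 10 in all, crops included, and the job is handed in when it is done.

```bash
mkdir -p pics; ls; python3 - <<'E'
from plant import ctrl,sensors,optics
import cv2,numpy as np
for n in("top","side"):
    im,d=optics.grab_frame(n);np.savez(f"pics/{n}0.npz",im=im,d=d);cv2.imwrite(f"pics/{n}0.png",im[:,:,::-1])
    print(n,{k:np.round(v,3).tolist() for k,v in optics.camera_params(n).items()})
print(ctrl.tcp_to_tips,sensors.read_state()["t"])
E
```

```text
pics
top {'mtx': [[500.253, 0.0, 273.751], [0.0, 500.253, 212.631], [0.0, 0.0, 1.0]], 'k1': -0.11, 'R': [[-0.026, -1.0, -0.003], [-0.987, 0.026, -0.156], [0.156, -0.001, -0.988]], 't': [25.186, 540.244, 854.953]}
side {'mtx': [[486.964, 0.0, 263.656], [0.0, 486.964, 209.999], [0.0, 0.0, 1.0]], 'k1': -0.019, 'R': [[-0.979, -0.201, 0.021], [-0.122, 0.509, -0.852], [0.16, -0.837, -0.523]], 't': [552.14, 79.247, 769.674]}
25.0 0.1
```

View pics/top0.png

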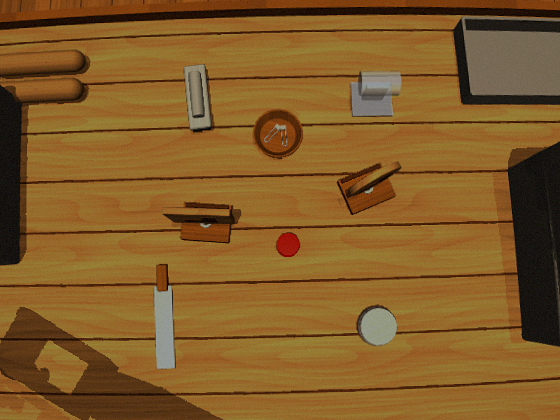

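View pics/side0.png

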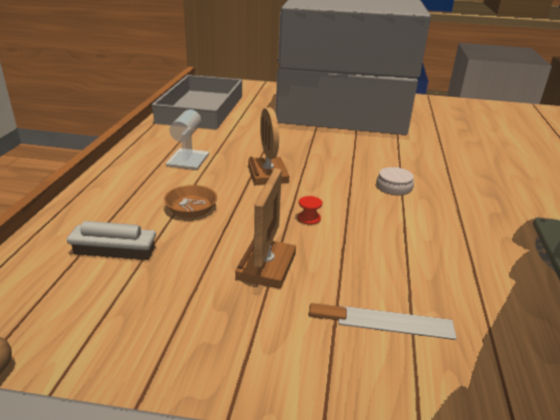

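The top view shows the signs' feet at about (206,225) on the left and (368,190) on the right. In the side view the left, nearer one (268,220) has the square panel and the far one (270,135) is round. Next I'll measure the panel and foot from depth.

```bash
cat > h.py <<'E'
import cv2,numpy as np
from plant import optics
def cloud(n,d):
    p=optics.camera_params(n);K=np.array(p["mtx"],float)
    v,u=np.mgrid[:420,:560]
    s=cv2.undistortPoints(np.stack([u,v],-1).reshape(-1,1,2).astype(float),K,np.array([p["k1"],0,0,0.])).reshape(420,560,2)
    c=np.dstack([s,np.ones((420,560))])*d[...,None]
    w=(c-np.array(p["t"]).ravel())@np.array(p["R"])
    w[d<=0]=np.nan
    return w
E
cat > m.py <<'E'
import sys
from h import *
def measure(tag):
    for n,c in (("top",(206,222)),("side",(268,220))):
        f=np.load(f"pics/{n}{tag}.npz");w=cloud(n,f["d"]);v,u=np.mgrid[:420,:560]
        near=np.hypot(u-c[0],v-c[1])<75
        for nm,lo,hi in(("foot",14,21),("bead",22,27),("panel",50,135),("top",136,146)):
            P=w[near&(w[...,2]>lo)&(w[...,2]<hi)]
            if len(P)<8: print(n,nm,len(P));continue
            (cx,cy),(a,b),ang=cv2.minAreaRect(P[:,:2].astype(np.float32))
            e=np.linalg.eigh(np.cov(P[:,:2].T))[1][:,1]
            print(n,nm,len(P),"rect",np.round([cx,cy,a,b,ang],1),"mean",P.mean(0).round(1),"pca deg",np.degrees(np.arctan2(e[1],e[0])).round(1),"zmax",P[:,2].max().round(1))
if __name__=="__main__": measure(sys.argv[1])
E
python3 m.py 0
```

```text
top foot 871 rect [492.3 149.3  99.3 166.   72.4] mean [516.  138.1  18. ] pca deg 85.4 zmax 21.0
top bead 153 rect [534.3 134.5  77.3  61.2  88.1] mean [555.6 135.6  23.8] pca deg 83.8 zmax 26.7
top panel 472 rect [525.9 137.1   9.8 109.5   1.6] mean [525.3 133.4  95.9] pca deg 87.7 zmax 134.5
top top 511 rect [531.3 137.1 108.6  12.6  86.8] mean [531.  137.  139.8] pca deg 86.9 zmax 143.6
side foot 1937 rect [580.9   4.2 206.6 397.6  26.1] mean [551.5  52.   17.2] pca deg 103.5 zmax 21.0
side bead 167 rect [572.2   1.7 340.3 186.8  78.2] mean [563.   79.7  23.4] pca deg 96.9 zmax 26.6
side panel 1441 rect [555.2   3.5  35.  383.7   9.9] mean [533.8 130.4  91.5] pca deg 97.7 zmax 135.0
side top 358 rect [531.5 138.2 111.9  12.   86.9] mean [531.4 144.9 138.5] pca deg 87.0 zmax 141.2
```

```bash
python3 - <<'E'
from h import *
from plant import ctrl,sensors
for n in("top","side"):
    w=cloud(n,np.load(f"pics/{n}0.npz")["d"]);r=np.hypot(w[...,0]-531,w[...,1]-137)
    for nm,lo,hi in(("foot",10,21),("bead",21.5,27),("foot+bead",10,27)):
        m=((r<62)&(w[...,2]>lo)&(w[...,2]<hi)).astype(np.uint8)
        k,l,s,_=cv2.connectedComponentsWithStats(m);i=1+s[1:,4].argmax()
        P=w[l==i];R=cv2.minAreaRect(P[:,:2].astype(np.float32))
        print(n,nm,len(P),np.round([*R[0],*R[1],R[2]],1),cv2.boxPoints(R).round().tolist())
a=np.radians(-3.1)   # panel normal yaw
for s in(1,-1):
    y=s*np.array([np.cos(a),np.sin(a),0]);z=np.array([0,0,-1.]);R=np.c_[np.cross(y,z),y,z]
    q=ctrl.solve_ik([531,137,190],R);print(s,None if q is None else np.round(q,3))
E
```

```text
top foot 812 [511.8 138.9  88.8  33.4  86.3] [[492.0, 96.0], [526.0, 93.0], [531.0, 182.0], [498.0, 184.0]]
top bead 142 [560.4 133.6  77.5   7.7  86.3] [[554.0, 95.0], [562.0, 95.0], [567.0, 172.0], [559.0, 172.0]]
top foot+bead 856 [511.8 138.9  88.8  33.4  86.3] [[492.0, 96.0], [526.0, 93.0], [531.0, 182.0], [498.0, 184.0]]
side foot 1348 [531.3 138.7  92.9  69.2  84.3] [[492.0, 96.0], [561.0, 89.0], [570.0, 182.0], [501.0, 188.0]]
side bead 122 [560.8 139.6  73.    7.6  84.5] [[554.0, 104.0], [561.0, 103.0], [568.0, 176.0], [560.0, 176.0]]
side foot+bead 1504 [531.3 138.7  92.9  69.2  84.3] [[492.0, 96.0], [561.0, 89.0], [570.0, 182.0], [501.0, 188.0]]
1 [ 0.095  0.179  1.643 -0.     1.319  0.149]
-1 None
```

Foot measures 93 x 69 mm (expected 90 x 70), centred at (531,138), with yaw about -4.5°. The panel's top is at z 140 and its pivot at (531,137). The sizes and heights match. The last joint can't turn a full half turn in one go, so I'll make two quarter turns with loose jaws and squeeze at the end of each.

```bash
cat > go.py <<'E'
from h import *
from plant import ctrl,sensors
C=[531,137.5]
def rot(deg):
    a=np.radians(deg);y=np.array([np.cos(a),np.sin(a),0]);z=np.array([0,0,-1.]);return np.c_[np.cross(y,z),y,z]
def rep(s):
    t=sensors.read_state();print(s,"t",round(t["t"],1),"F",np.round(t["force"],1),"j6",round(t["q"][5],2),"w",round(t["grip_width"],1),"gf",np.round(t["grasp_force"],1))
def quarter(a0,a1):
    ctrl.move_ptp([*C,200],rot(a0));ctrl.gripper_to(40,20)
    print("contact",ctrl.move_l([*C,140],threshold=12));ctrl.gripper_to(18);rep("on")
    for a in np.linspace(a0,a1,5)[1:]: ctrl.move_ptp([*C,140],rot(a));rep(a)
    ctrl.hold(.3);ctrl.gripper_to(8,20);rep("squeezed")
    ctrl.hold(.3);ctrl.gripper_to(40);ctrl.move_l([*C,200]);rep("off")
E
python3 - <<'E'
from go import *
quarter(-3.1,-93.1)
im,d=optics.grab_frame("side");cv2.imwrite("pics/side1.png",im[:,:,::-1])
E
```

```text
contact False
on t 3.3 F [-0.5 -1.1  0.1] j6 0.15 w 17.9 gf 0.0
-25.6 t 3.8 F [-0.2  0.7  0.4] j6 0.54 w 18.0 gf 0.0
-48.1 t 4.2 F [-0.4 -0.4 -0.4] j6 0.93 w 18.0 gf 0.0
-70.6 t 4.7 F [-0.2 -0.2 -0.1] j6 1.32 w 17.8 gf 0.0
-93.1 t 5.2 F [-0.2 -0.6  0. ] j6 1.72 w 17.8 gf 0.0
squeezed t 5.7 F [-0.6 -0.  -0.2] j6 1.72 w 8.3 gf 0.0
off t 7.0 F [0.2 0.5 0.1] j6 1.72 w 40.0 gf 0.0
```

View pics/side1.png

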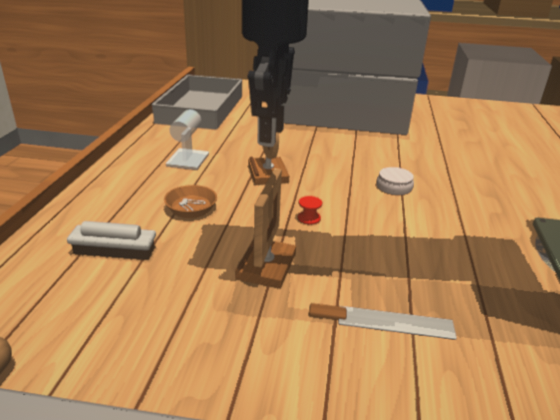

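The side view shows the square panel (268,215) apparently unturned below the open jaws. The jaws closed to 8 mm, so the pads missed the panel. I'll check where the tool really is.

```bash
python3 - <<'E'
from go import *
t=sensors.read_state();print(np.round(t["eef_pos"],1),np.round(t["eef_rot"],3).tolist(),t["grip_width"],np.round(t["q"],3))
for n in("side","top"):
    im,d=optics.grab_frame(n);w=cloud(n,d);r=np.hypot(w[...,0]-531,w[...,1]-137)
    for lo,hi in((50,135),(136,146),(150,190),(190,215),(215,240)):
        P=w[(r<75)&(w[...,2]>lo)&(w[...,2]<hi)]
        if len(P)>8:
            R=cv2.minAreaRect(P[:,:2].astype(np.float32));print(n,lo,len(P),np.round([*R[0],*R[1],R[2]],1),"zmin",P[:,2].min().round(1))
T=np.array(optics.camera_params("wrist")["T_tool_cam"]);print(T.round(2).tolist())
im,d=optics.grab_frame("wrist");cv2.imwrite("pics/wrist1.png",im[:,:,::-1])
E
```

```text
[530.1 137.4 198.9] [[0.999, -0.054, -0.002], [-0.054, -0.999, -0.0], [-0.002, 0.0, -1.0]] 40.011320802195065 [ 0.096  0.171  1.634 -0.     1.339  1.72 ]
side 50 1298 [526.5 139.8 112.   11.5  81.3] zmin 50.1
side 136 359 [531.6 139.4 110.4  12.2  87. ] zmin 136.0
side 190 101 [529.8 143.2  55.2  21.5  85.5] zmin 207.6
side 215 483 [530.3 142.4  63.3  22.2  87. ] zmin 215.0
top 50 237 [524.2 110.1   9.7  56.6   6.9] zmin 50.1
top 136 189 [529.8 105.2  45.2  12.2  87.5] zmin 136.1
top 215 21 [520.1 110.3   2.8  12.5  23.3] zmin 215.3
[[-0.0, -0.96, -0.28, 69.79], [1.0, -0.0, -0.0, 0.47], [0.0, -0.28, 0.96, -151.67], [0.0, 0.0, 0.0, 1.0]]
```

View pics/wrist1.png

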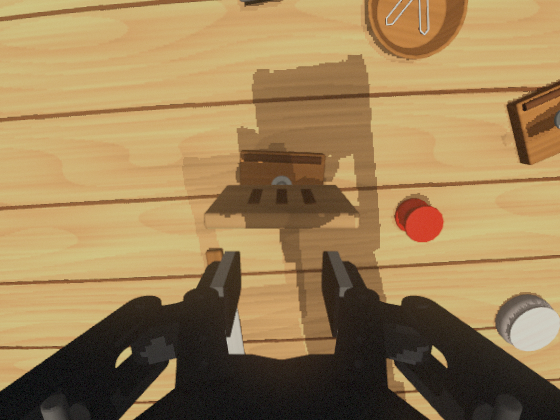

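The wrist view shows the panel (282,205) with its 3 bars still toward the robot's far side, so it hasn't turned. The fingertips (230,255 and 335,255) seem higher than expected, at z about 207 with the TCP at 199. I'll check them with the wrist depth.

```bash
python3 - <<'E'
from go import *
t=sensors.read_state();p=optics.camera_params("wrist");im,d=optics.grab_frame("wrist")
K=np.array(p["mtx"],float);T=np.array(p["T_tool_cam"]);v,u=np.mgrid[:420,:560]
s=cv2.undistortPoints(np.stack([u,v],-1).reshape(-1,1,2).astype(float),K,np.array([p["k1"],0,0,0.])).reshape(420,560,2)
c=np.dstack([s,np.ones((420,560))])*d[...,None];tl=c@T[:3,:3].T+T[:3,3];W=tl@np.array(t["eef_rot"]).T+t["eef_pos"]
for n,a in(("table",W[110:140,60:200]),("paneltop",W[219:224,240:330])): print(n,np.median(a.reshape(-1,3),0).round(1))
for n,b in(("L",(slice(250,300),slice(205,240))),("R",(slice(250,300),slice(322,360)))):
    a=tl[b].reshape(-1,3);a=a[(d[b].ravel()>0)&(a[:,2]<60)];print("tip",n,len(a),"max toolz",np.percentile(a[:,2],[50,95,99,100]).round(1) if len(a) else "")
# where does nominal tip project in side?
q=optics.camera_params("side")
for z in(174,182,208): print(z,cv2.projectPoints(np.array([[530.,137,z]]),cv2.Rodrigues(np.array(q["R"]))[0],np.array(q["t"],float),np.array(q["mtx"],float),np.array([q["k1"],0,0,0.]))[0].round(0).ravel())
E
```

```text
table [6.039e+02 2.971e+02 3.000e-01]
paneltop [531.  134.1 140.2]
tip L 1479 max toolz [-34.9 -17.7 -14.8 -12.2]
tip R 1577 max toolz [-34.9 -16.4 -13.3 -11.6]
174 [271. 162.]
182 [271. 156.]
208 [271. 138.]
```

Kinematics agree with the table (0.3 mm) and the panel top (140.2 mm), so the real fingertips stand well behind the stated 25 mm. I'll go down lower under a force guard and find the height by feel.

```bash
python3 - <<'E'
from go import *
ctrl.move_ptp([*C,200],rot(-3.1));ctrl.gripper_to(40,20)
for z in(128,118,110):
    hit=ctrl.move_l([*C,z],threshold=8);ctrl.gripper_to(10,20);t=sensors.read_state()
    rep(z);print(hit,np.round(t["eef_pos"],1))
    if hit or t["grip_width"]>11: break
    ctrl.gripper_to(40)
im,d=optics.grab_frame("side");cv2.imwrite("pics/side2.png",cv2.resize(im[60:300,150:400,::-1],None,fx=2.4,fy=2.4))
E
```

```text
128 t 9.9 F [-2.4 -0.4  6.3] j6 0.15 w 10.9 gf 19.9
False [531.8 137.7 129.5]
118 t 10.9 F [ 1.9  0.7 -0.8] j6 0.15 w 11.2 gf 22.6
False [531.7 137.5 118.3]
```

View pics/side2.png

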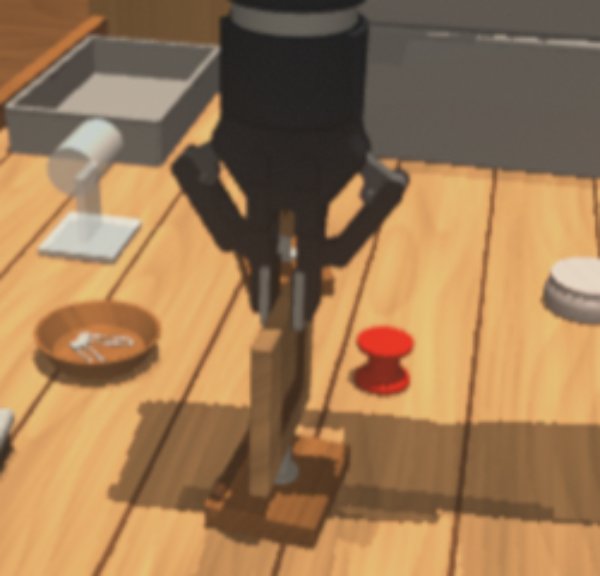

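The jaws now hold the panel top between the pads (crop ~(283,290)), with the gripper body well clear above. I'll repeat the quarter turns at TCP z=110.

```bash
sed -i 's/140\]/110]/g' go.py; python3 - <<'E'
from go import *
ctrl.gripper_to(40)
quarter(-3.1,-93.1)
for n in("top","side"):
    im,d=optics.grab_frame(n);w=cloud(n,d)
    r=np.hypot(w[...,0]-531,w[...,1]-137);P=w[(r<75)&(w[...,2]>136)&(w[...,2]<146)]
    if len(P)>8:
        R=cv2.minAreaRect(P[:,:2].astype(np.float32));print(n,len(P),np.round([*R[0],*R[1],R[2]],1))
E
```

```text
contact False
on t 13.0 F [-1.  -0.6  0.2] j6 0.15 w 17.8 gf 0.0
-25.6 t 13.5 F [1.2 0.9 0.2] j6 0.54 w 18.4 gf 0.7
-48.1 t 14.0 F [ 3.1  0.2 -0.7] j6 0.93 w 17.9 gf 1.0
-70.6 t 14.4 F [ 2.9 -0.8  1. ] j6 1.32 w 18.0 gf 1.2
-93.1 t 14.9 F [ 1.8 -2.2  1.7] j6 1.72 w 18.4 gf 1.3
squeezed t 15.4 F [-0.5 -5.2  4.7] j6 1.72 w 11.5 gf 24.9
off t 16.8 F [-1.  -0.7 -1.1] j6 1.72 w 39.7 gf 0.0
side 407 [531.5 138.8  13.8 109.4  86.3]
```

The first quarter turn worked: the panel's long axis now lies along x. I'll do the second quarter with the jaws flipped half a turn, ending at foot yaw (-4.5°) plus a half turn.

```bash
python3 - <<'E'
from go import *
quarter(86.9,-4.5)
ctrl.move_l([*C,260])
ctrl.set_joints([1.018,0.207,1.542,0,1.393,-0.15]);ctrl.hold(.2)
ims=[]
for n in("top","side"):
    im,d=optics.grab_frame(n);np.savez(f"pics/{n}3.npz",im=im,d=d);ims.append(im)
cv2.imwrite("pics/fin.png",cv2.resize(np.hstack([i[60:300,120:420] for i in ims])[:,:,::-1],None,fx=1.3,fy=1.3));rep("end")
E
python3 m.py 3 | grep "top top\|side top"
```

```text
contact False
on t 20.9 F [-0.3 -0.   0.3] j6 -1.42 w 18.1 gf 0.0
64.05000000000001 t 21.4 F [ 0.8 -1.4  0.3] j6 -1.02 w 18.3 gf 0.7
41.2 t 21.8 F [-0.4  0.1 -0.1] j6 -0.63 w 18.6 gf 0.2
18.349999999999994 t 22.3 F [ 0.1 -0.2 -0.4] j6 -0.23 w 18.0 gf 0.3
-4.5 t 22.8 F [ 2.2  2.4 -1.3] j6 0.17 w 18.0 gf 1.0
squeezed t 23.3 F [ 3.3 -0.5 -1.8] j6 0.17 w 11.3 gf 25.1
off t 24.7 F [ 0.4 -0.1 -0.4] j6 0.17 w 40.1 gf 0.0
end t 27.4 F [ 0.8 -1.  -0.4] j6 -0.15 w 40.1 gf 0.0
top top 512 rect [531.3 137.3 109.3  12.5  85.5] mean [531.  136.6 139.9] pca deg 85.6 zmax 143.9
side top 352 rect [531.5 138.5 109.6  12.1  85.5] mean [531.6 145.2 138.6] pca deg 85.7 zmax 140.9
```

View pics/fin.png

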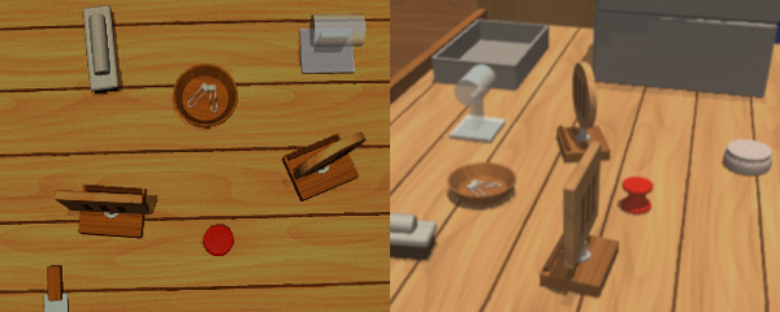

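The panel is back square at 85.6° (foot 85.5°). Its bars (585,210) now face the robot, so the boot face is to the front. The round sign is untouched, and the arm is clear.

```bash
python3 -c "
from plant import ctrl
print(ctrl.finish_job())"
```

```text
the job is handed in; nothing more can be done
None
```

The square sign is turned half a turn, its boot face out over the foot's front and its angle within about a degree of square by the cameras; the round sign was left alone, and the job was handed in at about 27 s.

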